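# Set out the seed pots and close up the propagator

## Task

Get the propagator ready and close it up. Because its lid slopes, tall pots belong in the back trough and low pots in the front one: swap the tall pot and the low pot that were set the wrong way round, so that each ends up where the other stood, and stand every pot from the bench upright in its proper trough, setting the pots down rather than dropping them. Then lower the lid until it is fully shut, press the snap clip fully down against the tray's front, and leave the other things on the bench where they are.

Things in the scene. Friction and masses are not known exactly. Their poses are not given: they have to be found in the camera images.
- tray: Propagator: white tray with clear upper walls, fixed; 200 mm deep (x) by 380 mm wide (y), walls 5 mm. Origin on the bench at mid-width; x points to the back (hinge), y left, z up. Outer faces: front wall x -90 mm, 70 mm high; back wall x +110 mm, 125 mm high; sides y -190 and +190 mm, sloping. Inner floor z 10 mm. A rib (6 mm wide, 8 mm high) along x = 0 parts front and back trough.
- front_row (a point): Middle of the front trough's floor (trough: tray x -85 to -3 mm), at tray x -40, y 0, z 10 mm. Low pots go in this trough. It takes three pots side by side: columns at tray y -108, 0 and +108 mm.
- back_row (a point): Middle of the back trough's floor (trough: tray x +3 to +105 mm), at tray x +40, y 0, z 10 mm. Tall pots go here; same three columns (tray y -108, 0, +108 mm). Shut, the lid clears tall pots here, but a tall pot in the front trough holds it up.
- lid_hinge (a point): Middle of the lid's hinge line, fixed on the tray at tray x +110, y 0, z 125 mm; the line runs along the tray's y.
- lid (a joint): Angle of the clear lid (rad): 0 = shut on the sloping rim (from the hinge it then falls 0.27 rad below level to the front), growing as the front edge swings up and back; 1.84 = upright; stop at 1.9. Starts open, near upright. Stiff hinge: stays where left, about 3 N at the edge moves it. It can be pushed over from behind and pressed down with shut fingers, 60 to 150 mm to a side of the middle.
- lid_edge (a point): Middle of the top face of the white rail along the lid's front edge, 215 mm from the hinge line; moves with the lid. The lid is a 4 mm clear sheet, 384 mm wide; the rail is 14 mm wide, 14 mm thick (8 mm below to 6 mm above the sheet's underside), its outside 222 mm from the hinge.
- clip (a joint): Angle of the white snap clip (rad), a flap 90 mm wide, 42 mm long, 5 mm thick, hinged on the middle of the lid rail's outside: 0 = folded down against the tray's front, 1.57 (lid shut) = level, pointing forward; stop 2.4. Starts swung up, stays where left; 1.5 N at its end moves it. With the lid shut its hinge line is at tray x -104, z 65 mm: press it down from above, then push it in.
- clip_end (a point): Middle of the clip's free end, 42 mm from the clip's hinge line.
- tall0: The tall pot set wrongly: at the start it stands in the FRONT trough, in any of the three columns. terracotta pot with a pressed coir plug in it, round, 82 mm high; the top 28 mm is a straight-sided collar 54 mm across (the place to grip), below that it narrows to 48 mm; heavy base, about 0.19 kg. Origin: centre of its underside, z up. 
- low0: The low pot set wrongly: at the start it stands in the BACK trough, in the same column, straight behind tall0. terracotta pot with a pressed coir plug in it, round, 52 mm high; the top 24 mm is a straight-sided collar 60 mm across (the place to grip), below that 56 mm; heavy base, about 0.15 kg. Origin: centre of its underside, z up. 
- tall1: Tall terracotta pot with a pressed coir plug in it, round, 82 mm high; the top 28 mm is a straight-sided collar 54 mm across (the place to grip), below that it narrows to 48 mm; heavy base, about 0.19 kg. Origin: centre of its underside, z up. Starts on the bench to the left of the tray; may be absent.
- tall2: Tall terracotta pot with a pressed coir plug in it, round, 82 mm high; the top 28 mm is a straight-sided collar 54 mm across (the place to grip), below that it narrows to 48 mm; heavy base, about 0.19 kg. Origin: centre of its underside, z up. Starts on the bench to the left of the tray; may be absent.
- low1: Low terracotta pot with a pressed coir plug in it, round, 52 mm high; the top 24 mm is a straight-sided collar 60 mm across (the place to grip), below that 56 mm; heavy base, about 0.15 kg. Origin: centre of its underside, z up. Starts on the bench to the left of the tray; may be absent.
- low2: Low terracotta pot with a pressed coir plug in it, round, 52 mm high; the top 24 mm is a straight-sided collar 60 mm across (the place to grip), below that 56 mm; heavy base, about 0.15 kg. Origin: centre of its underside, z up. Starts on the bench to the left of the tray; may be absent.
- fork: Short steel hand fork with a wooden handle, lying on the bench among the pots; leave it alone. 220 mm long along its x (handle, 24 mm thick, from x = -105 to 0 mm; tines, 56 mm wide, to x = +115 mm). Origin on the bench at the front end of the handle.
- green_pot: Glazed green ceramic pot, empty, 124 mm across and 100 mm high; leave it alone. Origin: centre of its underside.
- markers: Set of bamboo plant markers in a paper band, lying flat, 160 x 52 x 11 mm, long along its x; leave it alone. Origin: centre of its underside.
- dibber: Wooden dibber, 176 mm long and 30 mm thick, lying along its y; leave it alone. Origin: mid-length, on the bench.
- twine: Wooden spool of garden twine standing on end, 66 mm across, 62 mm high; leave it alone. Origin: centre of its underside.
- jar: Amber glass jar with a steel cap, 68 mm across, 100 mm high; leave it alone. Origin: centre of its underside.

How it is judged:
On the way, in this order (a step that is already met when the one before it is completed fails the run):
1. the wrongly set tall and low pot have changed places and every pot stands in its trough, the lid still open (x of tall0 in the frame of tray between 0.015 and 0.095 m and y of tall0 in the frame of tray between -0.17 and 0.17 m and z of tall0 in the frame of tray between 0 and 0.018 m and angle between each of tall0, tall1, tall2, low0, low1, low2's own z axis and vertical below 0.12 rad and x of tall1 in the frame of tray between 0.015 and 0.095 m and y of tall1 in the frame of tray between -0.17 and 0.17 m and z of tall1 in the frame of tray between 0 and 0.018 m and x of tall2 in the frame of tray between 0.015 and 0.095 m and y of tall2 in the frame of tray between -0.17 and 0.17 m and z of tall2 in the frame of tray between 0 and 0.018 m and x of low0 in the frame of tray between -0.08 and -0.015 m and y of low0 in the frame of tray between -0.17 and 0.17 m and z of low0 in the frame of tray between 0 and 0.018 m and x of low1 in the frame of tray between -0.08 and -0.015 m and y of low1 in the frame of tray between -0.17 and 0.17 m and z of low1 in the frame of tray between 0 and 0.018 m and x of low2 in the frame of tray between -0.08 and -0.015 m and y of low2 in the frame of tray between -0.17 and 0.17 m and z of low2 in the frame of tray between 0 and 0.018 m and distance of each of tall0, low0 from where it was at the start of the episode below 0.12 m and linear speed of each of tall0, tall1, tall2, low0, low1, low2 below 0.03 m/s and value of joint lid above 0.8 rad), for 0.2 s.
2. the lid is fully shut (value of joint lid below 0.04 rad), for 0.2 s.
3. the clip is pressed down with the lid shut (value of joint lid below 0.04 rad and value of joint clip below 0.2 rad), for 0.2 s.
At the end, for the whole second after the job is handed in: Tall pots on the back trough's floor, low pots on the front one's (15 mm or more off the rib's middle), upright within 0.12 rad, at rest; tall0 and low0 in each other's old column (within 120 mm of their own start; rows are 80 mm apart); lid under 0.04 rad, clip under 0.2 rad (all of step 3 and x of tall0 in the frame of tray between 0.015 and 0.095 m and y of tall0 in the frame of tray between -0.17 and 0.17 m and z of tall0 in the frame of tray between 0 and 0.018 m and angle between each of tall0, tall1, tall2, low0, low1, low2's own z axis and vertical below 0.12 rad and x of tall1 in the frame of tray between 0.015 and 0.095 m and y of tall1 in the frame of tray between -0.17 and 0.17 m and z of tall1 in the frame of tray between 0 and 0.018 m and x of tall2 in the frame of tray between 0.015 and 0.095 m and y of tall2 in the frame of tray between -0.17 and 0.17 m and z of tall2 in the frame of tray between 0 and 0.018 m and x of low0 in the frame of tray between -0.08 and -0.015 m and y of low0 in the frame of tray between -0.17 and 0.17 m and z of low0 in the frame of tray between 0 and 0.018 m and x of low1 in the frame of tray between -0.08 and -0.015 m and y of low1 in the frame of tray between -0.17 and 0.17 m and z of low1 in the frame of tray between 0 and 0.018 m and x of low2 in the frame of tray between -0.08 and -0.015 m and y of low2 in the frame of tray between -0.17 and 0.17 m and z of low2 in the frame of tray between 0 and 0.018 m and distance of each of tall0, low0 from where it was at the start of the episode below 0.12 m and linear speed of each of tall0, tall1, tall2, low0, low1, low2 below 0.03 m/s); the robot touches nothing.
It fails at once if a bystander (fork, green pot, markers, dibber, twine, jar) was pushed more than 5 cm away (distance of any of fork, green_pot, markers, dibber, twine, jar from where it was at the start of the episode above 0.05 m).
It fails at once if a pot was dropped: it meets bench or tray floor faster than 0.6 m/s (low1, low2: 1.1 m/s) ((z of tall0 in the frame of tray below 0.016 m and linear speed of tall0 above 0.6 m/s) or (z of tall1 in the frame of tray below 0.016 m and linear speed of tall1 above 0.6 m/s) or (z of tall2 in the frame of tray below 0.016 m and linear speed of tall2 above 0.6 m/s) or (z of low0 in the frame of tray below 0.016 m and linear speed of low0 above 0.6 m/s) or (z of low1 in the frame of tray below 0.016 m and linear speed of low1 above 1.1 m/s) or (z of low2 in the frame of tray below 0.016 m and linear speed of low2 above 1.1 m/s)).
Of tall1, tall2, low1, low2 only 2 to 4 are there at a start; the rules pass over those that are not, and their reading is None.
At some moment in a run one of low1, low2 may be knocked a few centimetres aside while the robot is not near it.
It also fails if it takes over 210 s, if anything falls off the work surface, if the arm or the gripper's body presses on something with over 40 N, if the wrist force passes 120 N, or if a joint passes its speed limit or range.

## Robot

A 6-joint arm with a two-finger parallel gripper is mounted at the origin on the work surface. World frame = base frame: x ahead of the robot, y to its left, z up, the work surface at z = 0. Lengths are in m, angles in rad, forces in N, time in s.
With the tool pointing down it reaches from about 0.225 to 0.725 m from the base axis. Payload 3.1 kg.
Tool frame: the origin (TCP) lies midway between the tips of the shut fingers; the grasp point (between the pads) lies 19 mm behind it; z points along the fingers, y is the line along which they close (so a half turn about z gives the same grasp; the last joint's range is limited). The gripper opens to 85 mm and grips with 20 to 120 N. Pads are 22 mm wide; open, the fingers measure 114 mm over their backs; the gripper's body (76 mm by 85 mm) begins 54 mm behind the grasp point. The pads swing forward as they close: fully open they stand 13 mm farther back than shut.
Start: joints at [0.997, 0.048, 0.099, 1.622, 0, 1.443], TCP at [0.226, 0.474, 0.231] pointing down, gripper open.
Joint ranges: [-2.91, 2.91], [-0.99, 1.94], [-1.21, 1.42], [-2.12, 2.29], [-1.49, 1.47], [-3.14, 3.14]. Speed limits (rad/s): [2.79, 2.79, 3.14, 3.14, 3.14, 3.14].

## Interface

Orientations are given as a rotation vector (axis times angle).
In Python, from rig import bot gives the robot as it stands.
- The arm moves only by the shell command python3 -m jog 'ROWS' [FORCE]. ROWS is JSON, a list that holds one entry, the list of rows, each a list of 7 numbers: the opening, from 0 (shut) to 1 (fully open), then the shift along the tool's x, y, z in cm, then the turn, a rotation vector about the tool's x, y, z in degrees. In form: [[[jaw, tx, ty, tz, rx, ry, rz], ...]]. A call has 1 to 10 rows; each row is the pose to reach, as a shift and turn from the pose commanded when the call began, along the tool's axes at that moment; what a row does not reach only later rows make up. A row lasts 1/10 s, in which the tool goes at most 50 mm and 8.59 degrees, less where a joint would pass 70% of its speed; a pose out of reach is approached as far as the arm can. A call with a gripper value outside its range is refused whole. The fingers move at their own pace and stop on an object; FORCE is the grip in N (left out, the last holds). Time passes only in rows, so rows that repeat a pose let the fingers close. It gives the time, the measured TCP pose, the force, the opening and the grip force at its end, in the units of the state.
- bot.sense(): the state, without advancing time (a new reading comes with each control period).
- bot.snapshot(name): name is "scene" or "top"; returns (picture, depth): 384x512x3 uint8, blue, green, red; 384x512 float32, m along the optical axis (not along the pixel's ray), 0 where there is no reading.
- bot.calibration(name): a dict with "camera_matrix" (3x3 intrinsics, pixels), "pose" (4x4, takes a point from camera to world coordinates). Camera axes: x right, y down, z forward; pixel columns grow to the right and rows downward; lengths in m; the calibration is good to about 2 mm. A picture is of the moment at which its call begins. calibration takes no time and is no camera call.
- bot.hand_in(): hands the job in; it is judged then, once.
The state is a dict: "time_s": time; "joint_pos": joint angles; "dq": joint speeds; "tau": joint torques, N m; "eef_pos": TCP position; "tcp_rot": TCP orientation; "force": force on the tool from outside, world axes, zero at the start; "wrist_torque": the same for the moment, N m; "finger_gap": finger opening in m; "grip_force": force on a finger pad.
Only numpy, scipy, OpenCV 4.12 (cv2) and the standard library are available. Lean on these libraries where they do the work, as an engineer would, in place of code of your own. Each camera call takes 0.05 s, during which the arm holds its last target. There are 200 camera calls.

## Working session

There is one attempt and no reset: what is moved stays moved. The work goes in short steps, Python scripts to look and compute and a shell command to move; the robot and the scene stay as the last step left them, time stands still between calls to the robot, and variables do not carry over. Pictures are saved under pics/ and viewed, at most 14 in all, crops included, and the job is handed in when it is done.

```bash
ls; mkdir -p pics
python3 - <<'E'
from rig import bot
import cv2,numpy as np
s=bot.sense();print({k:np.round(v,3) for k,v in s.items()})
for n in("scene","top"):
    im,d=bot.snapshot(n);cv2.imwrite(f"pics/{n}0.png",im);np.savez(f"{n}0.npz",im=im,d=d)
    c=bot.calibration(n);print(n,np.round(c["camera_matrix"],1),np.round(c["pose"],3))
E
```

```text
pics
{'time_s': np.float64(0.0), 'joint_pos': array([ 0.997,  0.049,  0.098,  1.622, -0.   ,  1.443]), 'dq': array([-0.   , -0.001, -0.   ,  0.001,  0.001,  0.001]), 'tau': array([ 1.0000e-03, -3.3878e+01,  3.2002e+01,  2.0000e-02, -0.0000e+00,
        0.0000e+00]), 'eef_pos': array([0.226, 0.473, 0.23 ]), 'tcp_rot': array([-0.694, -3.063,  0.004]), 'force': array([ 0.182,  0.489, -0.755]), 'wrist_torque': array([-0.016,  0.028,  0.036]), 'grip_force': np.float64(0.0), 'finger_gap': np.float64(0.086)}
scene [[457.    0.  251.4]
 [  0.  457.  183.7]
 [  0.    0.    1. ]] [[ 0.734  0.59  -0.337  1.082]
 [ 0.679 -0.634  0.37  -0.569]
 [ 0.005 -0.501 -0.866  1.486]
 [ 0.     0.     0.     1.   ]]
top [[374.4   0.  250.3]
 [  0.  374.4 187.5]
 [  0.    0.    1. ]] [[ 0.05  -0.975  0.216  0.293]
 [-0.999 -0.05   0.008  0.002]
 [ 0.003 -0.216 -0.976  1.324]
 [ 0.     0.     0.     1.   ]]
```

View pics/scene0.png

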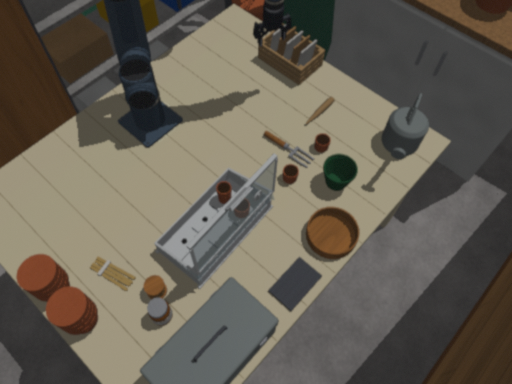

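View pics/top0.png

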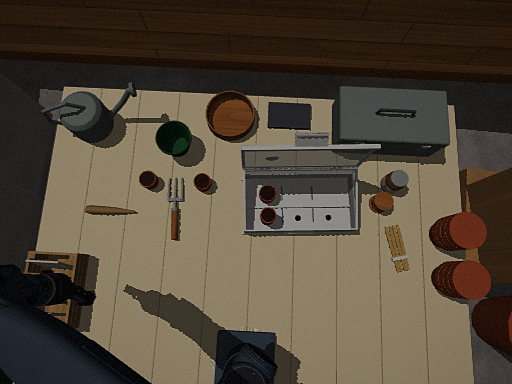

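The top view shows the tray at pixels (243–358, 168–234), tall0/low0 in its left column at about (268,215)/(268,193), and two bench pots at (148,180) and (203,183) on either side of the fork (175,205). I'll measure these from depth.

```bash
cat > h.py <<'E'
import numpy as np,cv2
from rig import bot
def pts(n,d):
    c=bot.calibration(n);K=c["camera_matrix"];T=np.array(c["pose"])
    v,u=np.mgrid[0:d.shape[0],0:d.shape[1]]
    P=np.stack([(u-K[0][2])/K[0][0]*d,(v-K[1][2])/K[1][1]*d,d],-1)
    return P@T[:3,:3].T+T[:3,3]
def proj(n,p):
    c=bot.calibration(n);K=np.array(c["camera_matrix"]);T=np.array(c["pose"])
    q=K@(T[:3,:3].T@(np.array(p)-T[:3,3]));return q[:2]/q[2]
E
python3 - <<'E'
from h import *
from scipy import ndimage as nd
z=np.load("top0.npz");im,d=z["im"],z["d"];P=pts("top",d)
hsv=cv2.cvtColor(im,cv2.COLOR_BGR2HSV)
# pots: local windows, top points
for (u,v) in [(148,180),(203,183),(268,193),(268,215)]:
    w=P[v-13:v+14,u-13:u+14].reshape(-1,3);h=hsv[v-13:v+14,u-13:u+14].reshape(-1,3)
    m=((h[:,0]<12)|(h[:,0]>170))&(h[:,1]>90)
    q=w[m];zt=np.percentile(q[:,2],92);
    t=w[abs(w[:,2]-zt)<.012]; t=q[abs(q[:,2]-zt)<.012]
    c,r=cv2.minEnclosingCircle(t[:,:2].astype(np.float32))
    print((u,v),"ztop",round(zt,3),"n",len(t),"c",np.round(c,3),"r",round(r,3),"mid",np.round((t.min(0)+t.max(0))/2,3),np.round(np.ptp(t,axis=0),3))
# tray: points with z bands
roi=np.zeros(d.shape,bool);roi[140:240,238:385]=1
for lo,hi in[(.055,.08),(.11,.14),(.2,.4)]:
    m=roi&(P[...,2]>lo)&(P[...,2]<hi);q=P[m]
    print(lo,hi,m.sum(),np.round(q.min(0),3),np.round(q.max(0),3))
# front rim: line fit
m=roi&(P[...,2]>.06)&(P[...,2]<.08)&(P[...,0]<P[roi][:,0].min()+.08)
q=P[m];q=q[q[:,2]>.062]
print("front",len(q)); 
for y0 in np.arange(-.3,.2,.04):
    s=q[abs(q[:,1]-y0)<.012]
    if len(s):print(round(y0,2),np.round(s.min(0)[0],3),np.round(np.median(s,0),3))
b=cv2.resize(im[130:250,130:400],None,fx=2.9,fy=2.9,interpolation=cv2.INTER_CUBIC);cv2.imwrite("pics/c1.png",b)
E
```

```text
(148, 180) ztop 0.054 n 149 c [0.587 0.373] r 0.03 mid [0.586 0.373 0.05 ] [0.057 0.058 0.014]
(203, 183) ztop 0.055 n 138 c [0.587 0.182] r 0.03 mid [0.588 0.182 0.051] [0.058 0.058 0.015]
(268, 193) ztop 0.063 n 151 c [ 0.556 -0.048] r 0.03 mid [ 0.555 -0.048  0.059] [0.057 0.059 0.015]
(268, 215) ztop 0.094 n 131 c [ 0.475 -0.052] r 0.027 mid [ 0.475 -0.052  0.09 ] [0.054 0.053 0.014]
0.055 0.08 985 [ 0.42  -0.454  0.055] [0.759 0.032 0.08 ]
0.11 0.14 622 [ 0.554 -0.43   0.11 ] [0.737 0.042 0.14 ]
0.2 0.4 2439 [ 0.612 -0.342  0.2  ] [0.65  0.042 0.365]
front 0
```

View pics/c1.png

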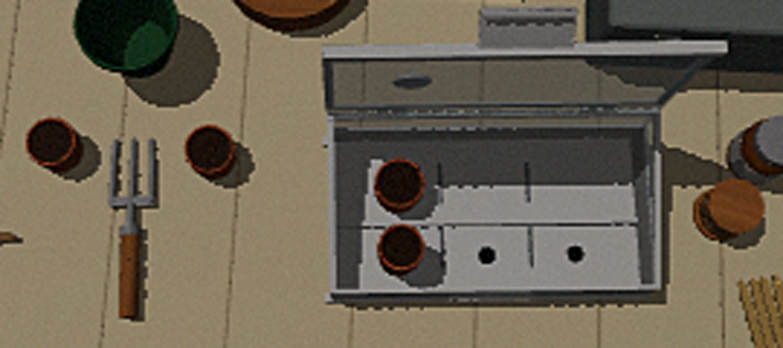

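The crop shows both bench pots (52 mm high, so low) at crop (54,143) and (210,150). The lid stands upright with the clip up at (527,25). The empty front columns are marked by floor holes at (487,256) and (575,254).

```bash
cat >> h.py <<'E'
def ray(n,u,v,z):
    c=bot.calibration(n);K=np.array(c["camera_matrix"]);T=np.array(c["pose"])
    r=T[:3,:3]@(np.linalg.inv(K)@[u,v,1]);return T[:3,3]+r*(z-T[2,3])/r[2]
E
python3 - <<'E'
from h import *
z=np.load("top0.npz");im,d=z["im"],z["d"];P=pts("top",d)
C=lambda u,v:((u-1)/2.9+130,(v-1)/2.9+130)
for n,u,v,zz in[("hole",487,256,.01),("hole",575,254,.01),("FLrim",328,296,.07),("FRrim",661,292,.07),("ribL",360,225,.018),("ribR",640,223,.018),("BL",333,127,.125),("BR",654,122,.125)]:
    print(n,np.round(ray("top",*C(u,v),zz),3))
roi=np.zeros(d.shape,bool);roi[140:240,238:385]=1
q=P[roi&(P[...,0]<.45)&(P[...,2]>.055)&(P[...,2]<.08)]
for y0 in np.arange(-.38,.06,.04):
    s=q[abs(q[:,1]-y0)<.015]
    if len(s):print(round(y0,2),np.round(s[:,0].min(),3),np.round(np.median(s,0),3))
q=P[roi&(P[...,2]>.2)]
A=np.c_[q[:,1],q[:,2],np.ones(len(q))];print("lid plane x=a y+b z+c",np.linalg.lstsq(A,q[:,0],rcond=None)[0])
q=P[roi&(P[...,2]>.3)]
for y0 in np.arange(-.38,.06,.04):
    s=q[abs(q[:,1]-y0)<.015]
    if len(s):print("lid",round(y0,2),np.round(np.median(s,0),3),s[:,2].max().round(3))
c=P[130:150,295:330].reshape(-1,3);c=c[c[:,2]>.25];print("clip",len(c),np.round(c.min(0),3),np.round(c.max(0),3),np.round(np.median(c,0),3))
E
```

```text
hole [ 0.481 -0.16   0.01 ]
hole [ 0.489 -0.267  0.01 ]
FLrim [0.417 0.029 0.07 ]
FRrim [ 0.441 -0.355  0.07 ]
ribL [ 0.51  -0.004  0.018]
ribR [ 0.53  -0.345  0.018]
BL [0.604 0.033 0.125]
BR [ 0.629 -0.333  0.125]
-0.34 0.445 [ 0.446 -0.34   0.07 ]
-0.3 0.44 [ 0.443 -0.302  0.069]
-0.26 0.438 [ 0.44  -0.259  0.066]
-0.22 0.435 [ 0.437 -0.219  0.067]
-0.18 0.433 [ 0.435 -0.179  0.069]
-0.14 0.431 [ 0.432 -0.139  0.069]
-0.1 0.429 [ 0.431 -0.099  0.07 ]
-0.06 0.425 [ 0.428 -0.058  0.071]
-0.02 0.422 [ 0.425 -0.018  0.065]
0.02 0.42 [0.426 0.022 0.073]
lid plane x=a y+b z+c [-0.07325235 -0.29285554  0.70710684]
lid -0.34 [ 0.643 -0.333  0.346] 0.351
lid -0.3 [ 0.641 -0.3    0.347] 0.352
lid -0.26 [ 0.639 -0.26   0.346] 0.351
lid -0.22 [ 0.637 -0.219  0.345] 0.352
lid -0.18 [ 0.636 -0.18   0.35 ] 0.363
lid -0.14 [ 0.634 -0.14   0.35 ] 0.364
lid -0.1 [ 0.63  -0.104  0.348] 0.364
lid -0.06 [ 0.625 -0.06   0.347] 0.351
lid -0.02 [ 0.624 -0.02   0.346] 0.351
lid 0.02 [0.621 0.021 0.346] 0.351
clip 601 [ 0.293 -0.201  0.341] [0.665 0.002 1.324] [ 0.644 -0.151  0.36 ]
```

```bash
cat >> h.py <<'E'
from scipy.spatial.transform import Rotation as Ro
O=np.array([.522,-.157]);YAW=.062
cx=np.array([np.cos(YAW),np.sin(YAW)]);cy=np.array([-cx[1],cx[0]])
def tray(p): q=np.array(p[:2])-O;return np.round(1e3*np.array([q@cx,q@cy]),1)
def world(x,y): return O+cx*x/1e3+cy*y/1e3
def go(xy,z,turn=0):
    """shift in tool axes (cm) and rotvec (deg) to world xy, z; tool down with y = tray y, turned by `turn` deg about up"""
    s=bot.sense();R=Ro.from_rotvec(s["tcp_rot"])
    h=YAW+np.radians(turn);c,n=np.cos(h),np.sin(h)
    Rt=Ro.from_matrix(np.array([[-c,-n,0],[-n,c,0],[0,0,-1]]).T.reshape(3,3)) if 0 else Ro.from_matrix(np.array([[-c,-n,0],[-n,c,0],[0,0,-1]]))
    d=R.inv().apply(np.r_[xy,z]-s["eef_pos"])*100
    return np.round(d,2),np.round(np.degrees((R.inv()*Rt).as_rotvec()),1)
def st():
    s=bot.sense();print(round(s["time_s"],1),"tcp",np.round(s["eef_pos"],3),"tray",tray(s["eef_pos"]),"F",np.round(s["force"],1),"gap",round(s["finger_gap"],3),"grip",round(s["grip_force"],1),"q",np.round(s["joint_pos"],2))
E
python3 - <<'E'
from h import *
print(tray([.475,-.052]),tray([.555,-.048]))
print(go([.475,-.052],.20))
z=np.load("top0.npz");P=pts("top",z["d"])
w=P[175:245,165:190];m=w[...,2]>.006;q=w[m]
print("fork",np.round(q.min(0),3),np.round(q.max(0),3))
E
```

```text
[-40.4 107.7] [ 39.7 106.7]
(array([-45.11, -36.65,   3.09]), array([ -0.1,  -0. , -29.1]))
fork [0.293 0.002 0.006] [0.611 0.322 1.324]
```

```bash
R='[1,-45.1,-36.7,3.1,0,0,-29.1]'; python3 -m jog '[[[1,-45.1,-36.7,3.1,0,0,-29.1],[1,-45.1,-36.7,3.1,0,0,-29.1],[1,-45.1,-36.7,3.1,0,0,-29.1],[1,-45.1,-36.7,3.1,0,0,-29.1],[1,-45.1,-36.7,3.1,0,0,-29.1],[1,-45.1,-36.7,3.1,0,0,-29.1],[1,-45.1,-36.7,3.1,0,0,-29.1],[1,-45.1,-36.7,3.1,0,0,-29.1],[1,-45.1,-36.7,3.1,0,0,-29.1],[1,-45.1,-36.7,3.1,0,0,-29.1]]]' 60
python3 - <<'E'
from h import *
st();print(go([.475,-.052],.15))
E
```

```text
time_s: 1.1
eef_pos: [0.4339, 0.0338, 0.2051]
tcp_rot: [0.097, -3.14, -0.0]
force: [1.2, 0.1, -0.4]
finger_gap: 0.0857
grip_force: 0.0
1.1 tcp [0.434 0.034 0.205] tray [-76.1 195.9] F [ 1.2  0.1 -0.4] gap 0.086 grip 0.0 q [-0.08 -0.19 -0.18  1.58  0.   -0.14]
(array([-3.57, -8.82,  5.51]), array([ 0., -0., -0.]))
```

```bash
python3 -m jog '[[[1,-3.3,-8.5,5.2,0,0,0],[1,-3.3,-8.5,5.2,0,0,0],[1,-3.3,-8.5,5.2,0,0,0],[1,-3.3,-8.5,5.2,0,0,0]]]'
python3 - <<'E'
from h import *
st();print(go([.475,-.052],.054))
E
```

```text
time_s: 1.5
eef_pos: [0.4707, -0.0476, 0.1517]
tcp_rot: [0.093, -3.136, -0.003]
force: [-0.6, 0.5, 0.7]
finger_gap: 0.0855
grip_force: 0.0
1.5 tcp [ 0.471 -0.048  0.152] tray [-44.4 112.4] F [-0.6  0.5  0.7] gap 0.086 grip 0.0 q [-0.24 -0.09 -0.19  1.47  0.   -0.3 ]
(array([-0.44, -0.48,  9.77]), array([ 0.1, -0.2, -0.1]))
```

```bash
python3 -m jog '[[[1,0,0,0,0,0,0],[1,0,0,2,0,0,0],[1,0,0,2,0,0,0],[1,0,0,2,0,0,0]]]'
python3 - <<'E'
from h import *
st();print(go([.475,-.052],.054))
E
```

```text
time_s: 1.9
eef_pos: [0.4718, -0.0458, 0.1343]
tcp_rot: [-0.101, 3.14, 0.0]
force: [0.6, -0.6, -0.8]
finger_gap: 0.0856
grip_force: 0.0
1.9 tcp [ 0.472 -0.046  0.134] tray [-43.3 114.1] F [ 0.6 -0.6 -0.8] gap 0.086 grip 0.0 q [-0.24 -0.09 -0.22  1.43  0.   -0.3 ]
(array([-0.28, -0.64,  8.03]), array([0. , 0. , 0.1]))
```

```bash
python3 -m jog '[[[1,-0.3,-0.6,2,0,0,0],[1,-0.3,-0.6,4,0,0,0],[1,-0.3,-0.6,6,0,0,0],[1,-0.3,-0.6,7,0,0,0],[1,-0.3,-0.6,8,0,0,0],[1,-0.3,-0.6,8,0,0,0],[1,-0.3,-0.6,8,0,0,0]]]'
python3 - <<'E'
from h import *
st();print(go([.475,-.052],.054))
E
```

```text
time_s: 2.6
eef_pos: [0.4758, -0.0528, 0.0543]
tcp_rot: [-0.098, 3.139, -0.001]
force: [0.0, 0.5, 0.6]
finger_gap: 0.0856
grip_force: 0.0
2.6 tcp [ 0.476 -0.053  0.054] tray [-39.6 106.8] F [0.  0.5 0.6] gap 0.086 grip 0.0 q [-0.25 -0.04 -0.34  1.27 -0.   -0.31]
(array([0.08, 0.09, 0.03]), array([-0. ,  0.1,  0. ]))
```

```bash
python3 -m jog '[[[0,0,0,0,0,0,0],[0,0,0,0,0,0,0],[0,0,0,0,0,0,0],[0,0,0,0,0,0,0],[0,0,0,0,0,0,0],[0,0,0,0,0,0,0],[0,0,0,-2,0,0,0],[0,0,0,-5,0,0,0],[0,0,0,-8,0,0,0],[0,0,0,-8,0,0,0]]]' 60
python3 - <<'E'
from h import *
st();print(go(world(40,0),.134))
E
```

```text
time_s: 3.6
eef_pos: [0.4776, -0.0534, 0.1372]
tcp_rot: [-0.097, 3.134, -0.003]
force: [0.7, -0.8, -1.4]
finger_gap: 0.0527
grip_force: 63.3
3.6 tcp [ 0.478 -0.053  0.137] tray [-37.9 106.1] F [ 0.7 -0.8 -1.4] gap 0.053 grip 63.3 q [-0.25 -0.08 -0.21  1.43  0.   -0.31]
(array([ -7.78, -10.61,   0.39]), array([-0.1,  0.4,  0. ]))
```

Held (gap 53 mm, grip 63 N). Carrying it to the back-middle column and lowering it.

```bash
python3 -m jog '[[[0,-3,-4,0,0,0,0],[0,-6,-7.5,0,0,0,0],[0,-7.8,-10.6,0,0,0,0],[0,-7.8,-10.6,0,0,0,0],[0,-7.8,-10.6,0,0,0,0],[0,-7.8,-10.6,2,0,0,0],[0,-7.8,-10.6,4,0,0,0],[0,-7.8,-10.6,6,0,0,0],[0,-7.8,-10.6,6,0,0,0],[0,-7.8,-10.6,6,0,0,0]]]'
python3 - <<'E'
from h import *
st();print(go(world(40,0),.054))
E
```

```text
time_s: 4.6
eef_pos: [0.5584, -0.1525, 0.0728]
tcp_rot: [0.099, -3.138, -0.002]
force: [0.3, 0.0, -1.7]
finger_gap: 0.0526
grip_force: 63.7
4.6 tcp [ 0.558 -0.152  0.073] tray [36.6  2.3] F [ 0.3  0.  -1.7] gap 0.053 grip 63.7 q [-0.38  0.21 -0.04  1.33  0.   -0.45]
(array([-0.35, -0.23,  1.88]), array([ 0.1, -0.1,  0.1]))
```

```bash
python3 -m jog '[[[0,-0.3,-0.2,0.6,0,0,0],[0,-0.3,-0.2,1.2,0,0,0],[0,-0.3,-0.2,1.6,0,0,0],[0,-0.3,-0.2,1.8,0,0,0],[0,-0.3,-0.2,1.9,0,0,0],[0,-0.3,-0.2,1.9,0,0,0]]]'
python3 -m jog '[[[0.95,0,0,0,0,0,0],[0.95,0,0,0,0,0,0],[0.95,0,0,0,0,0,0],[0.95,0,0,0,0,0,0],[0.95,0,0,-3,0,0,0],[0.95,0,0,-7,0,0,0],[0.95,0,0,-10,0,0,0],[0.95,0,0,-10,0,0,0]]]'
python3 - <<'E'
from h import *
st();print(go(world(39.7,106.7),.15))
E
```

```text
time_s: 5.2
eef_pos: [0.5629, -0.1556, 0.0549]
tcp_rot: [-0.097, 3.14, -0.0]
force: [-0.0, -0.4, -0.8]
finger_gap: 0.0527
grip_force: 64.1
time_s: 6.0
eef_pos: [0.5662, -0.1569, 0.1611]
tcp_rot: [-0.097, 3.13, -0.007]
force: [-0.1, -0.8, 1.2]
finger_gap: 0.081
grip_force: 0.0
6.0 tcp [ 0.566 -0.157  0.161] tray [44.1 -2.6] F [-0.1 -0.8  1.2] gap 0.081 grip 0.0 q [-0.38  0.19  0.12  1.48  0.   -0.45]
(array([ 0.45, 10.94,  1.05]), array([-0.3,  0.6,  0. ]))
```

```bash
python3 -m jog '[[[1,0.3,3,0,0,0,0],[1,0.3,7,0,0,0,0],[1,0.3,10.8,1,0,0,0],[1,0.3,10.8,1,0,0,0],[1,0.3,10.8,3,0,0,0],[1,0.3,10.8,4,0,0,0],[1,0.3,10.8,4,0,0,0],[1,0.3,10.8,4,0,0,0]]]'
python3 - <<'E'
from h import *
st();print(go(world(39.7,106.7),.026))
im,d=bot.snapshot("scene");cv2.imwrite("pics/s1.png",cv2.resize(im[140:300,120:340],None,fx=3,fy=3))
E
```

```text
time_s: 6.8
eef_pos: [0.5528, -0.0485, 0.1141]
tcp_rot: [0.096, -3.139, -0.0]
force: [-0.3, 0.1, 0.4]
finger_gap: 0.0855
grip_force: 0.0
6.8 tcp [ 0.553 -0.048  0.114] tray [ 37.5 106.4] F [-0.3  0.1  0.4] gap 0.086 grip 0.0 q [-0.21  0.13 -0.04  1.4  -0.   -0.27]
(array([-0.23,  0.03,  8.81]), array([ 0. , -0.1, -0. ]))
```

View pics/s1.png

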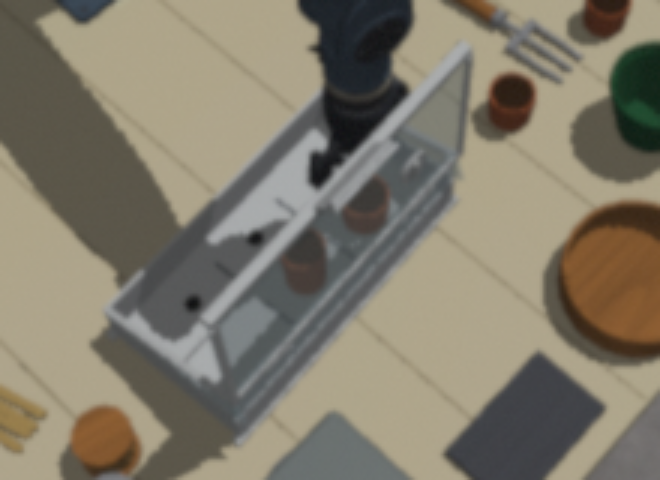

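The view shows tall0 upright in the back-middle column, at (303,262). low0 is at (365,205) under the gripper, and the front trough is empty.

```bash
python3 -m jog '[[[1,-0.2,0,2,0,0,0],[1,-0.2,0,4,0,0,0],[1,-0.2,0,6,0,0,0],[1,-0.2,0,7.5,0,0,0],[1,-0.2,0,8.7,0,0,0],[1,-0.2,0,8.7,0,0,0],[1,-0.2,0,8.7,0,0,0]]]'
python3 -m jog '[[[0,0,0,0,0,0,0],[0,0,0,0,0,0,0],[0,0,0,0,0,0,0],[0,0,0,0,0,0,0],[0,0,0,0,0,0,0],[0,0,0,-2,0,0,0],[0,0,0,-4,0,0,0],[0,0,0,-6,0,0,0],[0,0,0,-6,0,0,0],[0,0,0,-6,0,0,0]]]'
python3 - <<'E'
from h import *
st();print(go(world(-40.4,107.7),.028))
E
```

```text
time_s: 7.55
eef_pos: [0.5554, -0.048, 0.0279]
tcp_rot: [-0.097, 3.14, -0.0]
force: [-0.3, -0.2, 0.7]
finger_gap: 0.0854
grip_force: 0.0
time_s: 8.55
eef_pos: [0.555, -0.0478, 0.0869]
tcp_rot: [0.098, -3.14, -0.0]
force: [-0.8, 0.3, -1.7]
finger_gap: 0.0586
grip_force: 64.7
8.6 tcp [ 0.555 -0.048  0.087] tray [ 39.7 107. ] F [-0.8  0.3 -1.7] gap 0.059 grip 64.7 q [-0.21  0.15 -0.08  1.34  0.   -0.27]
(array([8.  , 0.07, 5.89]), array([ 0., -0.,  0.]))
```

```bash
python3 -m jog '[[[0,3,0,0,0,0,0],[0,6,0,0,0,0,0],[0,8,0,0,0,0,0],[0,8,0,0,0,0,0],[0,8,0,2,0,0,0],[0,8,0,4,0,0,0],[0,8,0,5,0,0,0],[0,8,0,5.5,0,0,0],[0,8,0,5.8,0,0,0],[0,8,0,5.9,0,0,0]]]'
python3 -m jog '[[[0,0,0,0,0,0,0],[0.95,0,0,0,0,0,0],[0.95,0,0,0,0,0,0],[0.95,0,0,0,0,0,0],[0.95,0,0,0,0,0,0],[0.95,0,0,-3,0,0,0],[0.95,0,0,-7,0,0,0],[0.95,0,0,-10.5,0,0,0],[0.95,0,0,-10.5,0,0,0],[0.95,0,0,-10.5,0,0,0]]]'
python3 - <<'E'
from h import *
st();print(go(world(41,-1),.054))
E
```

```text
time_s: 9.55
eef_pos: [0.4756, -0.0528, 0.0293]
tcp_rot: [-0.098, 3.14, -0.0]
force: [-2.5, 1.4, 3.7]
finger_gap: 0.0586
grip_force: 64.8
time_s: 10.55
eef_pos: [0.4764, -0.0531, 0.1348]
tcp_rot: [-0.097, 3.137, -0.001]
force: [-0.0, 0.2, -0.6]
finger_gap: 0.0813
grip_force: 0.0
10.6 tcp [ 0.476 -0.053  0.135] tray [-39.1 106.5] F [-0.   0.2 -0.6] gap 0.081 grip 0.0 q [-0.25 -0.07 -0.21  1.43  0.   -0.31]
(array([ -7.99, -10.75,   8.11]), array([-0.1,  0.2,  0. ]))
```

```bash
python3 -m jog '[[[1,-3,-4,0,0,0,0],[1,-6,-8,0,0,0,0],[1,-8,-10.8,0,0,0,0],[1,-8,-10.8,0,0,0,0],[1,-8,-10.8,1,0,0,0],[1,-8,-10.8,3,0,0,0],[1,-8,-10.8,5,0,0,0],[1,-8,-10.8,7,0,0,0],[1,-8,-10.8,8,0,0,0],[1,-8,-10.8,8,0,0,0]]]'
python3 -m jog '[[[0,0,0,0,0,0,0],[0,0,0,0,0,0,0],[0,0,0,0,0,0,0],[0,0,0,0,0,0,0],[0,0,0,0,0,0,0],[0,0,0,-2,0,0,0],[0,0,0,-4,0,0,0],[0,0,0,-4,0,0,0],[0,0,0,-4,0,0,0]]]'
python3 - <<'E'
from h import *
st();print(go(world(40,107),.055))
E
```

```text
time_s: 11.55
eef_pos: [0.559, -0.1537, 0.0505]
tcp_rot: [0.099, -3.134, -0.004]
force: [-0.1, 0.1, -0.5]
finger_gap: 0.0855
grip_force: 0.0
time_s: 12.45
eef_pos: [0.5618, -0.1557, 0.093]
tcp_rot: [0.097, -3.14, 0.0]
force: [-0.8, 0.5, -2.3]
finger_gap: 0.0523
grip_force: 63.2
12.4 tcp [ 0.562 -0.156  0.093] tray [39.8 -1.2] F [-0.8  0.5 -2.3] gap 0.052 grip 63.2 q [-0.39  0.21  0.    1.36 -0.   -0.45]
(array([-0.02, 10.82,  3.8 ]), array([-0., -0.,  0.]))
```

```bash
python3 -m jog '[[[0,0,4,0,0,0,0],[0,0,8,0,0,0,0],[0,0,10.8,0,0,0,0],[0,0,10.8,0,0,0,0],[0,0,10.8,1,0,0,0],[0,0,10.8,2,0,0,0],[0,0,10.8,3,0,0,0],[0,0,10.8,3.5,0,0,0],[0,0,10.8,3.8,0,0,0],[0,0,10.8,4,0,0,0]]]'
python3 -m jog '[[[0,0,0,0,0,0,0],[0.95,0,0,0,0,0,0],[0.95,0,0,0,0,0,0],[0.95,0,0,0,0,0,0],[0.95,0,0,0,0,0,0],[0.95,0,0,-3,0,0,0],[0.95,0,0,-7,0,0,0],[0.95,0,0,-12,0,0,0],[0.95,0,0,-12,0,0,0],[0.95,0,0,-12,0,0,0]]]'
python3 - <<'E'
from h import *
st();print(go([.45,.182],.17))
E
```

```text
time_s: 13.45
eef_pos: [0.5543, -0.0485, 0.0555]
tcp_rot: [0.096, -3.139, 0.001]
force: [-8.9, 2.0, 16.0]
finger_gap: 0.0525
grip_force: 64.8
time_s: 14.45
eef_pos: [0.5568, -0.0482, 0.1759]
tcp_rot: [-0.097, 3.135, -0.002]
force: [-0.2, -0.2, -1.1]
finger_gap: 0.0811
grip_force: 0.0
14.4 tcp [ 0.557 -0.048  0.176] tray [ 41.5 106.5] F [-0.2 -0.2 -1.1] gap 0.081 grip 0.0 q [-0.21  0.12  0.07  1.51  0.   -0.27]
(array([ 9.23, 23.64,  0.51]), array([-0.1,  0.3,  0. ]))
```

```bash
python3 -m jog '[[[0.85,9,5,0,0,0,0],[0.85,14,5,0,0,0,0],[0.85,18,15,0,0,0,0],[0.85,18,20,0,0,0,0],[0.85,18,20,0,0,0,0],[0.85,18,20,0,0,0,0],[0.85,18,20,0,0,0,0],[0.85,18,20,0,0,0,0]]]'
cat >> h.py <<'E'
def pots():
    im,d=bot.snapshot("top");P=pts("top",d);hsv=cv2.cvtColor(im,cv2.COLOR_BGR2HSV)
    m=((hsv[...,0]<12)|(hsv[...,0]>170))&(hsv[...,1]>90)&(P[...,2]>.03)&(P[...,2]<.11)&(P[...,0]>.4)&(P[...,0]<.68)&(abs(P[...,1])<.5)
    n,L,S,C=cv2.connectedComponentsWithStats(m.astype(np.uint8),connectivity=4)
    for i in range(1,n):
        if S[i,4]<60:continue
        q=P[L==i];zt=np.percentile(q[:,2],92);t=q[abs(q[:,2]-zt)<.012]
        c,r=cv2.minEnclosingCircle(t[:,:2].astype(np.float32));print("pot",np.round(c,3),"r",round(r,3),"ztop",round(zt,3),"tray",tray(c))
    return im,P
E
python3 - <<'E'
from h import *
st();im,P=pots()
cv2.imwrite("pics/t1.png",cv2.resize(im[130:250,130:400],None,fx=2.9,fy=2.9,interpolation=cv2.INTER_CUBIC))
E
```

```text
time_s: 15.25
eef_pos: [0.3621, 0.1408, 0.172]
tcp_rot: [0.101, -3.138, 0.002]
force: [-0.6, -0.3, -1.4]
finger_gap: 0.0723
grip_force: 0.0
15.2 tcp [0.362 0.141 0.172] tray [-141.2  307.2] F [-0.6 -0.3 -1.4] gap 0.072 grip 0.0 q [ 0.2  -0.32 -0.35  1.54 -0.    0.13]
pot [0.587 0.373] r 0.031 ztop 0.055 tray [ 98.  524.7]
pot [0.587 0.181] r 0.029 ztop 0.054 tray [ 86.  333.7]
pot [ 0.554 -0.047] r 0.028 ztop 0.094 tray [ 39.2 107.6]
pot [ 0.476 -0.052] r 0.03 ztop 0.065 tray [-39.2 108. ]
```

View pics/t1.png

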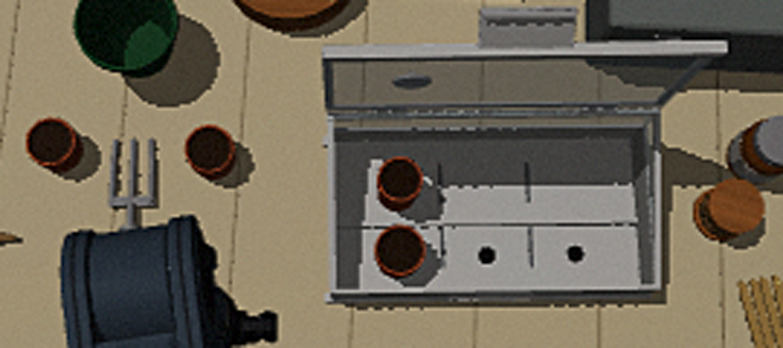

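The swap is done: tall0 is at tray (39,108) and low0 at (−39,108). The bench pots have not moved, and each is about 30 mm clear of the fork tines.

Run:
```python
from h import *
print(go([.587,.181],.12))
```

```text
(array([-22.66,   2.66,   5.18]), array([-0. , -0.1,  0. ]))
```

```bash
python3 -m jog '[[[0.85,-22.6,2.6,0,0,0,0],[0.85,-22.6,2.6,0,0,0,0],[0.85,-22.6,2.6,0,0,0,0],[0.85,-22.6,2.6,0,0,0,0],[0.85,-22.6,2.6,2,0,0,0],[0.85,-22.6,2.6,5,0,0,0],[0.85,-22.6,2.6,5,0,0,0],[0.85,-22.6,2.6,5,0,0,0],[0.85,-22.6,2.6,5,0,0,0]]]'
python3 - <<'E'
from h import *
st();print(go([.587,.181],.018))
E
```

```text
time_s: 16.2
eef_pos: [0.5877, 0.1798, 0.1252]
tcp_rot: [-0.096, 3.138, 0.0]
force: [-0.7, 0.6, 0.1]
finger_gap: 0.0725
grip_force: 0.0
16.2 tcp [0.588 0.18  0.125] tray [ 86.5 332.1] F [-0.7  0.6  0.1] gap 0.072 grip 0.0 q [ 0.19  0.28  0.15  1.44 -0.    0.13]
(array([ 0.09,  0.12, 10.72]), array([ 0. ,  0.1, -0.1]))
```

```bash
python3 -m jog '[[[0.85,0.1,0.1,2,0,0,0],[0.85,0.1,0.1,5,0,0,0],[0.85,0.1,0.1,8,0,0,0],[0.85,0.1,0.1,10,0,0,0],[0.85,0.1,0.1,10.7,0,0,0],[0.85,0.1,0.1,10.7,0,0,0],[0.85,0.1,0.1,10.7,0,0,0]]]'
python3 -m jog '[[[0,0,0,0,0,0,0],[0,0,0,0,0,0,0],[0,0,0,0,0,0,0],[0,0,0,0,0,0,0],[0,0,0,0,0,0,0],[0,0,0,-3,0,0,0],[0,0,0,-7,0,0,0],[0,0,0,-12,0,0,0],[0,0,0,-12,0,0,0],[0,0,0,-12,0,0,0]]]'
python3 - <<'E'
from h import *
st();print(go(world(-40,-108),.138))
E
```

```text
time_s: 16.9
eef_pos: [0.5875, 0.1818, 0.019]
tcp_rot: [-0.097, 3.136, 0.001]
force: [1.0, -0.1, -0.0]
finger_gap: 0.0723
grip_force: 0.0
time_s: 17.9
eef_pos: [0.5875, 0.1818, 0.139]
tcp_rot: [-0.097, 3.135, 0.001]
force: [-0.9, 0.1, -2.7]
finger_gap: 0.0585
grip_force: 65.0
17.9 tcp [0.587 0.182 0.139] tray [ 86.3 334.1] F [-0.9  0.1 -2.7] gap 0.059 grip 65.0 q [0.19 0.28 0.17 1.46 0.   0.13]
(array([ 1.264e+01, -4.421e+01,  1.000e-02]), array([0. , 0.3, 0. ]))
```

```bash
python3 -m jog '[[[0,5,0,0,0,0,0],[0,9,-2,0,0,0,0],[0,12.6,-5,0,0,0,0],[0,12.6,-10,0,0,0,0],[0,12.6,-15,0,0,0,0],[0,12.6,-20,0,0,0,0],[0,12.6,-25,0,0,0,0],[0,12.6,-30,0,0,0,0],[0,12.6,-35,0,0,0,0],[0,12.6,-40,0,0,0,0]]]'
python3 -m jog '[[[0,0,0,0,0,0,0],[0,0,0,0,0,0,0],[0,0,0,0,0,0,0]]]'
python3 - <<'E'
from h import *
st();print(go(world(-40,-108),.03))
E
```

```text
time_s: 18.9
eef_pos: [0.4833, -0.2267, 0.1338]
tcp_rot: [0.097, -3.136, -0.004]
force: [2.3, -0.7, -1.2]
finger_gap: 0.0585
grip_force: 65.0
time_s: 19.2
eef_pos: [0.484, -0.224, 0.1347]
tcp_rot: [0.098, -3.137, -0.004]
force: [0.9, -0.1, -1.8]
finger_gap: 0.0586
grip_force: 65.4
19.2 tcp [ 0.484 -0.224  0.135] tray [-42.1 -64.6] F [ 0.9 -0.1 -1.8] gap 0.059 grip 65.4 q [-0.56  0.07 -0.07  1.44  0.   -0.62]
(array([-0.24, -4.37, 10.46]), array([ 0.2, -0.2,  0. ]))
```

```bash
python3 -m jog '[[[0,-0.2,-3,0,0,0,0],[0,-0.2,-4.4,0,0,0,0],[0,-0.2,-4.4,2,0,0,0],[0,-0.2,-4.4,4,0,0,0],[0,-0.2,-4.4,6,0,0,0],[0,-0.2,-4.4,8,0,0,0],[0,-0.2,-4.4,9.2,0,0,0],[0,-0.2,-4.4,9.8,0,0,0],[0,-0.2,-4.4,10.2,0,0,0],[0,-0.2,-4.4,10.4,0,0,0]]]'
python3 -m jog '[[[0,0,0,0,0,0,0],[0,0,0,0,0,0,0]]]'
python3 - <<'E'
from h import *
st()
E
```

```text
time_s: 20.2
eef_pos: [0.4902, -0.2693, 0.033]
tcp_rot: [-0.098, 3.139, -0.001]
force: [0.3, 0.2, -2.7]
finger_gap: 0.0586
grip_force: 65.6
time_s: 20.4
eef_pos: [0.4904, -0.2698, 0.0335]
tcp_rot: [-0.097, 3.139, -0.002]
force: [-0.1, -0.2, -2.0]
finger_gap: 0.0585
grip_force: 65.6
20.4 tcp [ 0.49  -0.27   0.034] tray [ -38.5 -110.6] F [-0.1 -0.2 -2. ] gap 0.059 grip 65.6 q [-0.62  0.18 -0.15  1.24  0.   -0.68]
```

```bash
python3 -m jog '[[[0,0,0,0.2,0,0,0],[0,0,0,0.4,0,0,0],[0,0,0,0.45,0,0,0],[0,0,0,0.45,0,0,0],[0.95,0,0,0.4,0,0,0],[0.95,0,0,0.4,0,0,0],[0.95,0,0,0.4,0,0,0],[0.95,0,0,0.4,0,0,0],[0.95,0,0,-3,0,0,0],[0.95,0,0,-7,0,0,0]]]'
python3 -m jog '[[[0.85,0,0,-5,0,0,0],[0.85,0,0,-5,0,0,0],[0.85,0,0,-5,0,0,0]]]'
python3 - <<'E'
from h import *
st();print(go([.45,.3],.15)); pots()
E
```

```text
time_s: 21.4
eef_pos: [0.4878, -0.2679, 0.1002]
tcp_rot: [0.097, -3.135, -0.006]
force: [0.3, -1.5, 0.6]
finger_gap: 0.0812
grip_force: 0.0
time_s: 21.7
eef_pos: [0.4911, -0.2703, 0.1549]
tcp_rot: [-0.097, 3.136, -0.005]
force: [-0.3, -0.2, -0.7]
finger_gap: 0.0727
grip_force: 0.0
21.7 tcp [ 0.491 -0.27   0.155] tray [ -37.8 -111.2] F [-0.3 -0.2 -0.7] gap 0.073 grip 0.0 q [-0.62  0.13  0.04  1.47  0.   -0.68]
(array([ 0.57, 57.18,  0.31]), array([-0.2,  0.2,  0. ]))
pot [0.588 0.374] r 0.031 ztop 0.054 tray [ 98.7 525.6]
pot [ 0.554 -0.047] r 0.027 ztop 0.094 tray [ 38.9 107.6]
pot [ 0.476 -0.052] r 0.03 ztop 0.064 tray [-39.2 107.9]
```

```bash
python3 -m jog '[[[0.85,1,60,-1,0,0,0],[0.85,1,60,-1,0,0,0],[0.85,1,60,-1,0,0,0],[0.85,1,60,-1,0,0,0],[0.85,1,60,-1,0,0,0],[0.85,1,60,-1,0,0,0],[0.85,1,60,-1,0,0,0],[0.85,1,60,-1,0,0,0],[0.85,1,60,-1,0,0,0],[0.85,1,60,-1,0,0,0]]]'
python3 -m jog '[[[0.85,0,0,0,0,0,0],[0.85,0,0,0,0,0,0]]]'
python3 - <<'E'
from h import *
st();print(go([.587,.374],.13)); pots()
E
```

```text
time_s: 22.75
eef_pos: [0.4486, 0.2306, 0.1584]
tcp_rot: [0.098, -3.136, 0.002]
force: [2.3, 0.2, -0.1]
finger_gap: 0.0725
grip_force: 0.0
time_s: 22.95
eef_pos: [0.4487, 0.2297, 0.1585]
tcp_rot: [0.103, -3.136, 0.003]
force: [0.1, -0.9, 1.2]
finger_gap: 0.0724
grip_force: 0.0
22.9 tcp [0.449 0.23  0.159] tray [-49.2 390.5] F [ 0.1 -0.9  1.2] gap 0.072 grip 0.0 q [ 0.34 -0.01 -0.1   1.48 -0.    0.27]
(array([-14.75,  13.5 ,   2.77]), array([-0.1, -0.2,  0.2]))
pot [ 0.554 -0.047] r 0.027 ztop 0.094 tray [ 38.9 107.6]
pot [ 0.491 -0.268] r 0.031 ztop 0.063 tray [ -37.6 -109.4]
pot [ 0.476 -0.052] r 0.03 ztop 0.064 tray [-39.1 107.8]
```

```bash
python3 -m jog '[[[0.85,-5,13.5,2,0,0,0],[0.85,-10,13.5,2,0,0,0],[0.85,-14.7,13.5,2,0,0,0],[0.85,-14.7,13.5,2,0,0,0],[0.85,-14.7,13.5,2,0,0,0],[0.85,-14.7,13.5,2,0,0,0],[0.85,-14.7,13.5,2,0,0,0]]]'
python3 - <<'E'
from h import *
st();print(go([.587,.374],.018))
im,d=bot.snapshot("scene");cv2.imwrite("pics/s2.png",cv2.resize(im[90:210,240:380],None,fx=4,fy=4))
E
```

```text
time_s: 23.7
eef_pos: [0.5889, 0.3708, 0.1402]
tcp_rot: [0.094, -3.138, 0.002]
force: [0.4, -0.1, -0.2]
finger_gap: 0.0726
grip_force: 0.0
23.7 tcp [0.589 0.371 0.14 ] tray [ 99.5 522.6] F [ 0.4 -0.1 -0.2] gap 0.073 grip 0.0 q [ 0.47  0.51  0.48  1.54 -0.    0.41]
(array([ 0.15,  0.34, 12.22]), array([-0.1, -0.1, -0.1]))
```

View pics/s2.png

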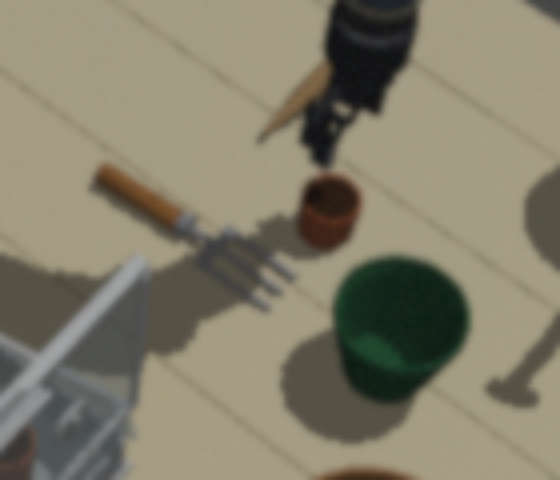

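The pot stands at crop (330,212), about where it was, below the gripper. I'll check its position numerically.

Run:
```python
from h import *
im,d=bot.snapshot("scene");P=pts("scene",d)[130:160,308:336].reshape(-1,3);h=cv2.cvtColor(im,cv2.COLOR_BGR2HSV)[130:160,308:336].reshape(-1,3)
m=((h[:,0]<12)|(h[:,0]>170))&(h[:,1]>90);q=P[m];t=q[(q[:,2]>.043)&(q[:,2]<.062)]
print(len(t),cv2.minEnclosingCircle(t[:,:2].astype(np.float32)),q[:,2].max())
st();print(go([.587,.374],.018))
```

```text
100 ((0.5890447497367859, 0.37093397974967957), 0.030461212620139122) 0.060546958585443456
23.8 tcp [0.589 0.371 0.142] tray [ 99.2 523.3] F [-0.5  0.5  0.8] gap 0.072 grip 0.0 q [ 0.47  0.51  0.48  1.54 -0.    0.41]
(array([ 0.15,  0.26, 12.41]), array([ 0. ,  0. , -0.1]))
```

```bash
python3 -m jog '[[[0.87,0.1,0.2,3,0,0,0],[0.87,0.1,0.2,6,0,0,0],[0.87,0.1,0.2,9,0,0,0],[0.87,0.1,0.2,11,0,0,0],[0.87,0.1,0.2,12,0,0,0],[0.87,0.1,0.2,12.4,0,0,0],[0.87,0.1,0.2,12.4,0,0,0],[0.87,0.1,0.2,12.4,0,0,0]]]'
python3 -m jog '[[[0,0,0,0,0,0,0],[0,0,0,0,0,0,0],[0,0,0,0,0,0,0],[0,0,0,0,0,0,0],[0,0,0,0,0,0,0],[0,0,0,-3,0,0,0],[0,0,0,-7,0,0,0],[0,0,0,-12,0,0,0],[0,0,0,-12,0,0,0],[0,0,0,-12,0,0,0]]]'
python3 - <<'E'
from h import *
st();print(go(world(-40,0),.135))
E
```

```text
time_s: 24.6
eef_pos: [0.5888, 0.3753, 0.0191]
tcp_rot: [-0.097, 3.137, 0.002]
force: [0.4, 1.0, 0.4]
finger_gap: 0.0745
grip_force: 0.0
time_s: 25.6
eef_pos: [0.5889, 0.3755, 0.1391]
tcp_rot: [-0.097, 3.136, 0.003]
force: [-0.5, -0.4, -2.0]
finger_gap: 0.0586
grip_force: 64.8
25.6 tcp [0.589 0.376 0.139] tray [ 99.8 527.4] F [-0.5 -0.4 -2. ] gap 0.059 grip 64.8 q [0.47 0.51 0.47 1.53 0.   0.41]
(array([ 13.98, -52.73,   0.26]), array([0.1, 0.2, 0. ]))
```

```bash
python3 -m jog '[[[0,5,0,-1,0,0,0],[0,10,-2,-1,0,0,0],[0,14,-5,-1,0,0,0],[0,14,-10,-1,0,0,0],[0,14,-15,-1,0,0,0],[0,14,-20,-1,0,0,0],[0,14,-25,-1,0,0,0],[0,14,-30,-1,0,0,0],[0,14,-35,-1,0,0,0],[0,14,-40,-1,0,0,0]]]'
python3 -m jog '[[[0,0,-4.5,0,0,0,0],[0,0,-9,0,0,0,0],[0,0,-11,0,0,0,0],[0,0,-11,0,0,0,0],[0,0,-11,0,0,0,0]]]'
python3 - <<'E'
from h import *
st();print(go(world(-40,0),.03))
E
```

```text
time_s: 26.6
eef_pos: [0.4705, -0.0318, 0.144]
tcp_rot: [0.098, -3.136, -0.002]
force: [1.2, 0.1, -1.4]
finger_gap: 0.0589
grip_force: 64.9
time_s: 27.1
eef_pos: [0.4779, -0.1394, 0.1444]
tcp_rot: [0.096, -3.136, -0.005]
force: [-0.7, -0.2, -1.2]
finger_gap: 0.0587
grip_force: 65.1
27.1 tcp [ 0.478 -0.139  0.144] tray [-43.   20.3] F [-0.7 -0.2 -1.2] gap 0.059 grip 65.1 q [-0.42 -0.02 -0.14  1.45  0.   -0.48]
(array([-0.35, -2.06, 11.44]), array([ 0.2, -0.2, -0.1]))
```

```bash
python3 -m jog '[[[0,-0.3,-2,0,0,0,0],[0,-0.3,-2,1,0,0,0],[0,-0.3,-2,3,0,0,0],[0,-0.3,-2,5,0,0,0],[0,-0.3,-2,7,0,0,0],[0,-0.3,-2,9,0,0,0],[0,-0.3,-2,10.2,0,0,0],[0,-0.3,-2,10.8,0,0,0],[0,-0.3,-2,11,0,0,0],[0,-0.3,-2,11,0,0,0]]]'
python3 - <<'E'
from h import *
st();print(go(world(-40,0),.029))
E
```

```text
time_s: 28.1
eef_pos: [0.4839, -0.1596, 0.0372]
tcp_rot: [-0.098, 3.14, -0.0]
force: [0.7, 0.7, -2.1]
finger_gap: 0.0588
grip_force: 65.2
28.1 tcp [ 0.484 -0.16   0.037] tray [-38.1  -0.3] F [ 0.7  0.7 -2.1] gap 0.059 grip 65.2 q [-0.45  0.06 -0.28  1.23  0.   -0.51]
(array([0.19, 0.03, 0.82]), array([-0.,  0.,  0.]))
```

```bash
python3 -m jog '[[[0,0,0,0.4,0,0,0],[0,0,0,0.7,0,0,0],[0,0,0,0.82,0,0,0],[0,0,0,0.82,0,0,0],[0.95,0,0,0.75,0,0,0],[0.95,0,0,0.75,0,0,0],[0.95,0,0,0.75,0,0,0],[0.95,0,0,0.75,0,0,0],[0.95,0,0,-3,0,0,0],[0.95,0,0,-8,0,0,0]]]'
python3 -m jog '[[[0.5,5,0,-8,0,0,0],[0,10,0,-8,0,0,0],[0,15,0,-8,0,0,0],[0,15,0,-8,0,0,0],[0,15,0,-8,0,0,0],[0,15,0,-8,0,0,0]]]'
python3 - <<'E'
from h import *
st();im,P=pots()
cv2.imwrite("pics/t2.png",cv2.resize(im[120:250,220:400],None,fx=4,fy=4,interpolation=cv2.INTER_CUBIC))
E
```

```text
time_s: 29.1
eef_pos: [0.4808, -0.1585, 0.114]
tcp_rot: [0.097, -3.133, -0.006]
force: [1.1, -0.1, 0.4]
finger_gap: 0.0812
grip_force: 0.0
time_s: 29.7
eef_pos: [0.3342, -0.1695, 0.1973]
tcp_rot: [-0.096, 3.138, -0.002]
force: [1.3, 0.2, 1.1]
finger_gap: 0.0
grip_force: 0.0
29.7 tcp [ 0.334 -0.17   0.197] tray [-188.2   -0.9] F [1.3 0.2 1.1] gap 0.0 grip 0.0 q [-0.65 -0.36 -0.32  1.6   0.   -0.71]
pot [ 0.554 -0.047] r 0.027 ztop 0.093 tray [ 39.  107.6]
pot [ 0.482 -0.158] r 0.03 ztop 0.064 tray [-39.7   1.2]
pot [ 0.491 -0.268] r 0.03 ztop 0.064 tray [ -38.2 -109.2]
pot [ 0.476 -0.052] r 0.03 ztop 0.064 tray [-38.9 107.9]
```

View pics/t2.png

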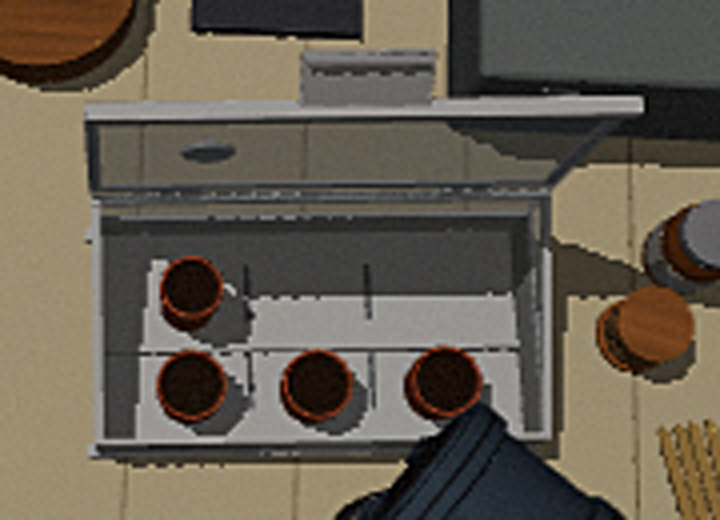

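All five pots stand in their places: the three low pots along the front row at about (190,385), (317,385) and (445,383), tall0 at (190,290), and the lid still upright. Next I go around the left end of the lid to get behind it.

```bash
python3 -m jog '[[[0,0,5,-4,0,0,0],[0,0,10,-8,0,0,0],[0,-3,15,-11,0,0,0],[0,-7,20,-11,0,0,0],[0,-12,25,-11,0,0,0],[0,-17,25,-11,0,0,0],[0,-22,25,-11,0,0,0],[0,-22,25,-11,0,0,0],[0,-22,25,-11,0,0,0],[0,-22,25,-11,0,0,0]]]'
python3 - <<'E'
from h import *
st();print(go(world(145,250),.31))
E
```

```text
time_s: 30.75
eef_pos: [0.5393, 0.0954, 0.3031]
tcp_rot: [0.101, -3.134, 0.0]
force: [-0.1, -0.2, 0.9]
finger_gap: 0.0001
grip_force: 0.0
30.8 tcp [0.539 0.095 0.303] tray [ 32.9 250.8] F [-0.1 -0.2  0.9] gap 0.0 grip 0.0 q [ 0.05  0.15  0.35  1.78  0.   -0.01]
(array([-11.21,  -0.11,  -0.76]), array([ 0. , -0.4,  0.1]))
```

```bash
python3 -m jog '[[[0,-4,0,-0.7,0,0,0],[0,-8,0,-0.7,0,0,0],[0,-11.2,0,-0.7,0,0,0],[0,-11.2,0,-0.7,0,0,0],[0,-11.2,0,-0.7,0,0,0],[0,-11.2,0,-0.7,0,0,0]]]'
python3 - <<'E'
from h import *
st();print(go(world(145,105),.31))
E
```

```text
time_s: 31.35
eef_pos: [0.6486, 0.1009, 0.3158]
tcp_rot: [-0.097, 3.139, 0.0]
force: [0.0, -0.7, 0.5]
finger_gap: -0.0
grip_force: 0.0
31.4 tcp [0.649 0.101 0.316] tray [142.3 249.5] F [ 0.  -0.7  0.5] gap -0.0 grip 0.0 q [ 0.05  0.48  0.79  1.88  0.   -0.01]
(array([ -0.27, -14.45,   0.58]), array([0. , 0.1, 0. ]))
```

```bash
python3 -m jog '[[[0,-0.4,-4,0.5,0,0,0],[0,-0.4,-8,0.5,0,0,0],[0,-0.4,-12,0.5,0,0,0],[0,-0.4,-14.4,0.5,0,0,0],[0,-0.4,-14.4,0.5,0,0,0],[0,-0.4,-14.4,0.5,0,0,0]]]'
python3 - <<'E'
from h import *
st()
# arc plan: contact radius .19, tip at 11mm half width
for e in (90,75,60,45,30,15,0,-12):
    a=np.radians(e);L=190
    print(e,[round(v,1) for v in (110-L*np.cos(a)+11, 125+L*np.sin(a)+5)])
E
```

```text
time_s: 31.95
eef_pos: [0.6616, -0.0427, 0.3113]
tcp_rot: [-0.096, 3.137, 0.0]
force: [0.8, 0.8, -0.4]
finger_gap: 0.0001
grip_force: 0.0
31.9 tcp [ 0.662 -0.043  0.311] tray [146.4 105.4] F [ 0.8  0.8 -0.4] gap 0.0 grip 0.0 q [-0.17  0.5   0.81  1.88  0.   -0.23]
90 [np.float64(121.0), np.float64(320.0)]
75 [np.float64(71.8), np.float64(313.5)]
60 [np.float64(26.0), np.float64(294.5)]
45 [np.float64(-13.4), np.float64(264.4)]
30 [np.float64(-43.5), np.float64(225.0)]
15 [np.float64(-62.5), np.float64(179.2)]
0 [np.float64(-69.0), np.float64(130.0)]
-12 [np.float64(-64.8), np.float64(90.5)]
```

```bash
python3 -m jog '[[[0,2,0,0,0,0,0],[0,4,0,0,0,0,0],[0,6,0,0,0,0,0],[0,8,0,0.3,0,0,0],[0,10,0,1,0,0,0],[0,12,0,1.9,0,0,0],[0,14,0,3.2,0,0,0],[0,16,0,4.9,0,0,0],[0,16,0,4.9,0,0,0]]]'
python3 - <<'E'
from h import *
st()
im,d=bot.snapshot("scene");cv2.imwrite("pics/s3.png",cv2.resize(im[120:300,120:340],None,fx=3,fy=3))
E
```

```text
time_s: 32.85
eef_pos: [0.4987, -0.0503, 0.2576]
tcp_rot: [0.1, -3.134, -0.003]
force: [0.1, -0.4, -0.9]
finger_gap: 0.0
grip_force: 0.0
32.9 tcp [ 0.499 -0.05   0.258] tray [-16.6 107.9] F [ 0.1 -0.4 -0.9] gap 0.0 grip 0.0 q [-0.23  0.    0.1   1.68  0.   -0.3 ]
```

View pics/s3.png

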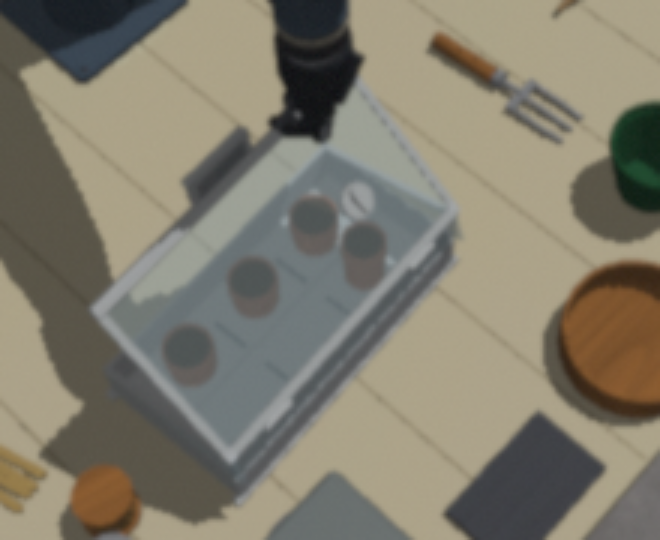

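The lid has followed the fingers to roughly half open, with the clip standing out from its rail at (217,165). I continue along the arc.

```bash
python3 -m jog '[[[0,1.4,0,1.8,0,0,0],[0,2.6,0,3.5,0,0,0],[0,3.7,0,5.8,0,0,0],[0,4.5,0,8.1,0,0,0],[0,4.9,0,10.5,0,0,0],[0,5,0,13,0,0,0],[0,5,0,15,0,0,0],[0,5,0,16.5,0,0,0],[0,5,0,17.2,0,0,0]]]'
python3 - <<'E'
from h import *
st()
E
```

```text
time_s: 33.8
eef_pos: [0.4545, -0.0551, 0.0883]
tcp_rot: [-0.099, 3.138, -0.0]
force: [0.1, -0.4, -0.0]
finger_gap: 0.0
grip_force: 0.2
33.8 tcp [ 0.455 -0.055  0.088] tray [-61.1 105.8] F [ 0.1 -0.4 -0. ] gap 0.0 grip 0.2 q [-0.27 -0.11 -0.34  1.34  0.   -0.33]
```

```bash
python3 -m jog '[[[0,1,0,0.3,0,0,0],[0,1.5,0,0.6,0,0,0],[0,1.5,0,0.9,0,0,0],[0,1.5,0,1.2,0,0,0],[0,1.5,0,1.2,0,0,0]]]'
python3 - <<'E'
from h import *
st()
E
```

```text
time_s: 34.3
eef_pos: [0.4385, -0.0566, 0.0791]
tcp_rot: [-0.097, 3.138, -0.001]
force: [-6.5, 1.8, 12.2]
finger_gap: -0.0001
grip_force: 6.8
34.3 tcp [ 0.439 -0.057  0.079] tray [-77.1 105.4] F [-6.5  1.8 12.2] gap -0.0 grip 6.8 q [-0.28 -0.15 -0.39  1.32 -0.   -0.34]
```

```bash
python3 -m jog '[[[0,0,0,0.3,0,0,0],[0,0,0,0.5,0,0,0],[0,0,0,0.5,0,0,0]]]'
python3 -m jog '[[[0,0,0,-4,0,0,0],[0,0,0,-8,0,0,0],[0,5,0,-8,0,0,0],[0,10,0,-8,0,0,0],[0,14,5,-8,0,0,0],[0,14,5,-8,0,0,0],[0,14,5,-8,0,0,0]]]'
python3 - <<'E'
from h import *
st()
im,d=bot.snapshot("top");P=pts("top",d);cv2.imwrite("pics/t3.png",cv2.resize(im[140:270,220:400],None,fx=4,fy=4,interpolation=cv2.INTER_CUBIC))
# lid rail/clip heights by tray coords
w=P[140:270,220:400].reshape(-1,3);tx=((w[:,:2]-O)@cx)*1e3;ty=((w[:,:2]-O)@cy)*1e3
for y0 in(-150,-100,-20,20,100,150):
    for x0 in range(-150,-60,10):
        m=(abs(ty-y0)<12)&(abs(tx-x0)<5)
        print(int(1e3*np.median(w[m,2])) if m.sum() else "-",end=" ")
    print(y0)
E
```

```text
time_s: 34.6
eef_pos: [0.4387, -0.0566, 0.0786]
tcp_rot: [-0.098, 3.137, -0.002]
force: [-15.6, 4.2, 32.9]
finger_gap: -0.0001
grip_force: 17.9
time_s: 35.3
eef_pos: [0.2948, -0.0147, 0.1515]
tcp_rot: [-0.099, 3.137, -0.001]
force: [0.4, -0.2, -0.0]
finger_gap: 0.0003
grip_force: 0.0
35.3 tcp [ 0.295 -0.015  0.152] tray [-218.   156.1] F [ 0.4 -0.2 -0. ] gap 0.0 grip 0.0 q [-0.28 -0.59 -0.57  1.59  0.   -0.34]
0 1 0 1 1 71 73 77 79 -150
0 0 0 0 0 70 76 78 80 -100
0 83 85 80 75 72 76 77 81 -20
1 44 84 80 73 73 74 76 80 20
0 0 0 0 0 72 74 78 79 100
- 1 0 0 0 72 75 76 80 150
```

View pics/t3.png

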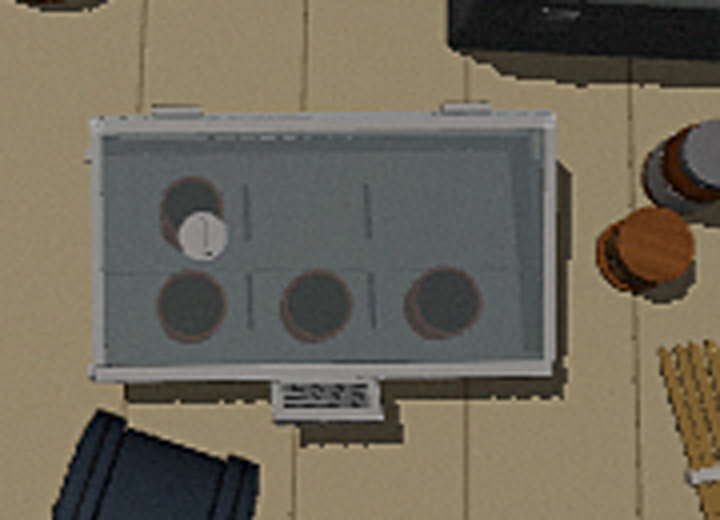

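The lid is shut: the rail top measures about 72 mm along its whole width. The clip points forward and slightly up at (328,398). I press it down next.

```bash
python3 -m jog '[[[0,-1,-5,2,0,0,0],[0,-4,-10,2,0,0,0],[0,-8.3,-15.6,2,0,0,0],[0,-8.3,-15.6,2,0,0,0],[0,-8.3,-15.6,3,0,0,0],[0,-8.3,-15.6,3,0,0,0],[0,-8.3,-15.6,3,0,0,0]]]'
python3 - <<'E'
from h import *
st();print(go(world(-135,0),.045))
E
```

```text
time_s: 36.05
eef_pos: [0.3872, -0.1653, 0.1202]
tcp_rot: [0.098, -3.138, -0.002]
force: [-0.4, 0.3, 0.3]
finger_gap: -0.0003
grip_force: 0.0
36.0 tcp [ 0.387 -0.165  0.12 ] tray [-1.35e+02  1.00e-01] F [-0.4  0.3  0.3] gap -0.0 grip 0.0 q [-0.56 -0.22 -0.37  1.42  0.   -0.63]
(array([-0.02, -0.02,  7.52]), array([ 0.1, -0.1,  0. ]))
```

```bash
python3 -m jog '[[[0,0,0,2,0,0,0],[0,0,0,3.5,0,0,0],[0,0,0,4.5,0,0,0],[0,0,0,5.5,0,0,0],[0,0,0,6.5,0,0,0],[0,0,0,7.5,0,0,0],[0,0,0,7.5,0,0,0]]]'
python3 -m jog '[[[0,1,0,-0.5,0,0,0],[0,2.5,0,-0.5,0,0,0],[0,2.5,0,1.3,0,0,0],[0,2.5,0,1.3,0,0,0],[0,1,0,1.3,0,0,0],[0,0,0,1.3,0,0,0],[0,-0.8,0,1.3,0,0,0],[0,-1.3,0,1.3,0,0,0],[0,-1.6,0,1.3,0,0,0],[0,-1.6,0,1.3,0,0,0]]]'
python3 - <<'E'
from h import *
st()
E
```

```text
time_s: 36.75
eef_pos: [0.387, -0.1652, 0.0443]
tcp_rot: [0.098, -3.138, -0.002]
force: [-0.2, -0.4, -0.4]
finger_gap: 0.0
grip_force: 0.0
time_s: 37.75
eef_pos: [0.4035, -0.1646, 0.0326]
tcp_rot: [0.098, -3.139, -0.001]
force: [-1.6, -0.6, -0.5]
finger_gap: 0.0005
grip_force: 1.1
37.8 tcp [ 0.404 -0.165  0.033] tray [-118.7   -0.3] F [-1.6 -0.6 -0.5] gap 0.0 grip 1.1 q [-0.54 -0.13 -0.47  1.23 -0.   -0.6 ]
```

Now I push it in until the force rises.

```bash
python3 -m jog '[[[0,-0.3,0,0,0,0,0],[0,-0.6,0,0,0,0,0],[0,-0.6,0,0,0,0,0]]]'
python3 - <<'E'
from h import *
st()
E
```

```text
time_s: 38.05
eef_pos: [0.4034, -0.1646, 0.0324]
tcp_rot: [0.095, -3.126, 0.002]
force: [-17.7, -1.5, 10.1]
finger_gap: 0.0
grip_force: 9.0
38.0 tcp [ 0.403 -0.165  0.032] tray [-118.8   -0.3] F [-17.7  -1.5  10.1] gap 0.0 grip 9.0 q [-0.54 -0.12 -0.46  1.24 -0.01 -0.6 ]
```

```bash
python3 -m jog '[[[0,-0.2,0,0,0,0,0],[0,-0.3,0,0,0,0,0],[0,-0.3,0,0,0,0,0]]]'
python3 -m jog '[[[0,3,0,0,0,0,0],[0,7,0,0,0,0,0],[0,8,0,-4,0,0,0],[0,8,0,-9,0,0,0],[0,12,5,-12,0,0,0],[0,12,10,-12,0,0,0],[0,12,15,-12,0,0,0],[0,12,20,-12,0,0,0],[0,12,20,-12,0,0,0],[0,12,20,-12,0,0,0]]]'
python3 - <<'E'
from h import *
st();im,P=pots();
w=P[140:270,220:400].reshape(-1,3);tx=((w[:,:2]-O)@cx)*1e3;ty=((w[:,:2]-O)@cy)*1e3
for y0 in(-150,-100,-20,20,100,150):
    for x0 in range(-150,-60,10):
        m=(abs(ty-y0)<12)&(abs(tx-x0)<5)
        print(int(1e3*np.median(w[m,2])) if m.sum() else "-",end=" ")
    print(y0)
b=im[140:270,220:400];s,d=bot.snapshot("scene")
cv2.imwrite("pics/t4.png",np.hstack([cv2.resize(b,(480,348)),cv2.resize(s[150:300,130:260],(302,348))]))
m=(abs(ty)<25)&(tx<-99)&(w[:,2]>.005);print(np.round(np.c_[tx[m],1e3*w[m,2]][:30]))
E
```

```text
time_s: 38.35
eef_pos: [0.4034, -0.1646, 0.0324]
tcp_rot: [0.093, -3.119, 0.003]
force: [-26.0, -2.8, 14.6]
finger_gap: 0.0004
grip_force: 12.8
time_s: 39.35
eef_pos: [0.2812, 0.0301, 0.1538]
tcp_rot: [-0.107, 3.136, 0.001]
force: [0.8, -0.5, -0.0]
finger_gap: 0.0004
grip_force: 0.0
39.4 tcp [0.281 0.03  0.154] tray [-228.7  201.6] F [ 0.8 -0.5 -0. ] gap 0.0 grip 0.0 q [-0.13 -0.63 -0.59  1.61  0.   -0.2 ]
0 0 0 0 0 72 75 77 80 -150
0 0 0 0 0 70 75 76 81 -100
0 0 0 0 3 73 76 77 79 -20
0 0 0 0 38 74 73 77 79 20
0 0 0 0 0 71 75 79 80 100
1 0 0 0 1 72 74 76 81 150
[[ -99.   67.]
 [-100.   74.]
 [-100.   74.]
 [-100.   74.]
 [-100.   72.]
 [-100.   74.]
 [-100.   78.]
 [-100.   73.]
 [-100.   73.]
 [-100.   73.]
 [-100.   72.]
 [-100.   74.]
 [-100.   73.]
 [-100.   70.]
 [-103.   75.]
 [-103.   73.]
 [-103.   77.]
 [-103.   75.]
 [-103.   73.]
 [-103.   69.]
 [-103.   73.]
 [-103.   74.]
 [-103.   73.]
 [-103.   72.]
 [-104.   75.]
 [-103.   74.]
 [-103.   73.]
 [-104.   75.]
 [-106.   66.]
 [-105.   62.]]
```

View pics/t4.png

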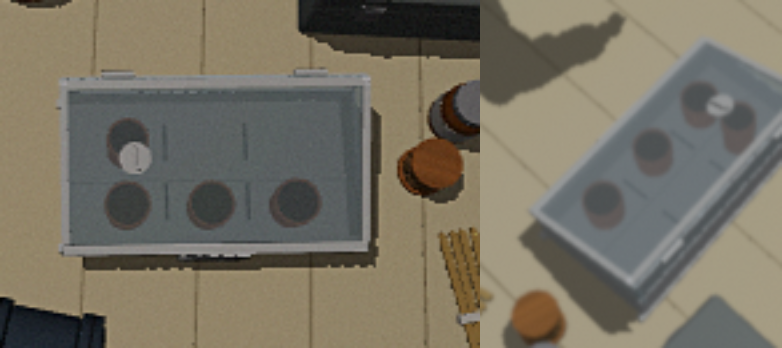

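The lid is shut, all pots are upright below it, and only a thin dark strip of the clip shows at (215,256). I check how upright the clip lies.

Run:
```python
from h import *
X=[]
for i in range(4):
    im,d=bot.snapshot("top");w=pts("top",d)[200:270,220:400].reshape(-1,3);tx=((w[:,:2]-O)@cx)*1e3;ty=((w[:,:2]-O)@cy)*1e3
    m=(abs(ty)<38)&(tx<-95)&(w[:,2]>.008)&(w[:,2]<.066);X.append(np.c_[tx[m],1e3*w[m,2]])
X=np.vstack(X);print(len(X))
for lo in range(10,66,8):
    s=X[(X[:,1]>=lo)&(X[:,1]<lo+8)]
    if len(s):print(lo,len(s),np.median(s[:,0]).round(1),s[:,0].min().round(1))
st()
```

```text
198
10 2 -189.7 -196.5
18 4 -108.5 -108.6
26 2 -109.6 -109.6
34 35 -110.0 -110.3
42 6 -110.4 -110.5
50 46 -108.4 -108.8
58 101 -106.0 -109.0
39.6 tcp [0.281 0.027 0.153] tray [-229.2  198.5] F [-0.7  0.   0. ] gap 0.0 grip 0.0 q [-0.14 -0.63 -0.59  1.61 -0.   -0.2 ]
```

```bash
python3 -c "
from rig import bot
print(bot.hand_in())"
```

```text
the job is handed in; nothing more can be done
None
```

I swapped the tall and low pot, stood both bench pots (both low) in the front trough, shut the lid and pressed the clip flat against the tray's front. I then handed the job in at about 40 s; it returned no verdict.

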